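# Fill the sample tub and snap its lid on

### The job

Drop the two loose pitted fruits one by one into the two empty pockets of the round sample tub, then set the lid with the hub on the tub's centre stud and press it down until it clicks home. Keep pressing firmly after the click, so that the soft ring under the lid stays well squeezed, and finish like that, still holding the lid down. Leave the fruit already in the tub and everything else where it is.

Things in the scene. Friction and masses are not known exactly. Their poses are not given: they have to be found in the camera images.
- tub: Round sample tub, fixed, diameter 166, in a grey nest of diameter 184. Origin at the centre of the nest's underside, on the table, z up. Heights over it: pocket floors 12, pocket rims 24, outer clear wall 34. In the middle a post of diameter 31 with a soft black ring on it (ring top at 56) and a stud. Three pockets on a circle of radius 52 about the stud, 120 degrees apart; pocket0 lies along +x.
- pocket0 (a point): Centre of the floor of the pocket (inner diameter 48, 12 deep) that already holds a fruit.
- pocket1 (a point): Centre of the floor of one empty pocket: round, inner diameter 48, wall 2.5 thick, 12 deep.
- pocket2 (a point): Centre of the floor of the other empty pocket, same size.
- stud_tip (a point): Tip of the tub's centre stud, on its axis, 74 over the table. Stud of diameter 14.6, coned from 68 to the tip. Four sprung plastic catches stand out of it to diameter 21.6 at height 59.5, ramped above; they hook over the lid's inner lip.
- seal (a joint): Squeeze of the soft ring on the tub's centre post, in m: 0 free, 0.003 fully squeezed; springs back, about 5 N per mm. With the lid snapped on and let go it stays below 1 mm; well squeezed is 1.6 mm or more (8 N or more of push).
- fruit_a_center (a point): Centre of a loose pitted orange fruit standing on the table: round, diameter 40, height 36 (this point 18 above its flat underside), dark pit hole on top, 35 g.
- fruit_b_center (a point): Centre of the other loose pitted fruit, same shape and size; the two are interchangeable.
- fruit_c_center (a point): Centre of the same kind of fruit that already sits in pocket0; leave it there. Its top is 48 over the table.
- lid_grip (a point): Grip point of the snap lid, on its axis, 24 above its underside; the lid starts flat on the table, right way up. White round hub of diameter 34, rising from the disc to 36 above the underside.
- lid: The snap lid, origin at the centre of its underside, z up. Clear disc, diameter 162, 3 thick, hub in the middle with a blind bore below: 32 deep, diameter 24, inner lip of diameter 18 in the lowest 2.5. 60 g. Its underside meets the catches about 65 over the table; pushing through takes 5 to 15 N, the force drops (click) at 57 to 55, then the soft ring pushes back, bottoming at 53.
- jar: Bystander: small closed jar, diameter 48, height 75, origin at its underside, standing near the loose fruits.
- peach: Bystander: large unpitted fruit with a stalk, diameter 66, height 59, origin at its underside.
- wrench: Bystander: steel wrench, 170 long, lying on the table.
- brush: Bystander: brush, 180 long, lying on the table.
- cup: Bystander: open steel cup, rim diameter 72, height 80, origin at its underside.
- flat_lid: Bystander: flat white plain disc without a hub, diameter 104, 5 thick, origin at its underside.
Things that resemble listed ones, but are neither listed nor needed, are in the scene too. Leave any turquoise look-alike of the part that bears fruit_b_center alone. What is shaped like the lid but green is not meant.

How it is judged (in metres and radians):
On the way, in this order (a step that is already met when the one before it is completed fails the run):
1. one loose fruit lies released in an empty pocket (((horizontal distance between fruit_a_center and pocket1 below 0.008 m and z of fruit_a_center in the frame of tub below 0.037 m and contact force between the fingers and fruit_a below 0.1 N) or (horizontal distance between fruit_a_center and pocket2 below 0.008 m and z of fruit_a_center in the frame of tub below 0.037 m and contact force between the fingers and fruit_a below 0.1 N) or (horizontal distance between fruit_b_center and pocket1 below 0.008 m and z of fruit_b_center in the frame of tub below 0.037 m and contact force between the fingers and fruit_b below 0.1 N) or (horizontal distance between fruit_b_center and pocket2 below 0.008 m and z of fruit_b_center in the frame of tub below 0.037 m and contact force between the fingers and fruit_b below 0.1 N))), for 0.2 s.
2. both loose fruits lie released, one in each pocket ((((horizontal distance between fruit_a_center and pocket1 below 0.008 m and z of fruit_a_center in the frame of tub below 0.037 m and contact force between the fingers and fruit_a below 0.1 N) and (horizontal distance between fruit_b_center and pocket2 below 0.008 m and z of fruit_b_center in the frame of tub below 0.037 m and contact force between the fingers and fruit_b below 0.1 N)) or ((horizontal distance between fruit_a_center and pocket2 below 0.008 m and z of fruit_a_center in the frame of tub below 0.037 m and contact force between the fingers and fruit_a below 0.1 N) and (horizontal distance between fruit_b_center and pocket1 below 0.008 m and z of fruit_b_center in the frame of tub below 0.037 m and contact force between the fingers and fruit_b below 0.1 N)))), for 0.2 s.
3. the lid has clicked home on the stud (horizontal distance between lid_grip and stud_tip below 0.004 m and z of lid_grip in the frame of tub below 0.0805 m and angle between lid_grip's own z axis and vertical below 0.08 rad), for 0.2 s.
At the end, for the whole second after the job is handed in: One fruit in each pocket (within 8 mm of its axis, centre below 37 mm over the tub's origin); lid clicked on (axis within 4 mm, grip point below 80.5 mm, tilt under 0.08 rad); fingers still on it (over 2 N), soft ring squeezed over 1.6 mm (all of step 3 and (((horizontal distance between fruit_a_center and pocket1 below 0.008 m and z of fruit_a_center in the frame of tub below 0.037 m and contact force between the fingers and fruit_a below 0.1 N) and (horizontal distance between fruit_b_center and pocket2 below 0.008 m and z of fruit_b_center in the frame of tub below 0.037 m and contact force between the fingers and fruit_b below 0.1 N)) or ((horizontal distance between fruit_a_center and pocket2 below 0.008 m and z of fruit_a_center in the frame of tub below 0.037 m and contact force between the fingers and fruit_a below 0.1 N) and (horizontal distance between fruit_b_center and pocket1 below 0.008 m and z of fruit_b_center in the frame of tub below 0.037 m and contact force between the fingers and fruit_b below 0.1 N))) and horizontal distance between fruit_c_center and pocket0 below 0.008 m and z of fruit_c_center in the frame of tub below 0.037 m and value of joint seal above 0.0016 m and contact force between the fingers and lid above 2 N); the arm keeps its last pose, push and grip.
It fails at once if a bystander (jar, large fruit, wrench, brush, cup or flat lid) is pushed more than 30 mm (distance of any of jar, peach, wrench, brush, cup, flat_lid from where it was at the start of the episode above 0.03 m).
It also fails if it takes over 72 s, if anything falls off the work surface, if the arm or the gripper's body presses on something with over 40 N, if the wrist force passes 120 N, or if a joint passes its speed limit or range.

### The arm

A 6-joint arm with a two-finger parallel gripper is mounted at the origin on the work surface. World frame = base frame: x ahead of the robot, y to its left, z up, the work surface at z = 0. Lengths are in m, angles in degrees, forces in N, time in s.
With the tool pointing down it reaches from about 0.25 to 0.725 m from the base axis. Payload 9.7 kg.
Tool frame: the origin (TCP) lies at the very end of the fingers, on their centre line; the grasp point (between the pads) lies 19 mm behind it (bot.pinch_z is the distance from the TCP to the grasp point, in m); x points along the fingers, z is the direction in which the jaws open and shut, and the axes are right-handed (so a half turn about x gives the same grasp; the last joint's range is limited). The gripper opens to 85 mm and grips with 20 to 120 N. Pads are 22 mm wide; open, the fingers measure 114 mm over their backs; the gripper's body (76 mm by 85 mm) begins 54 mm behind the grasp point. The pads swing forward as they close: fully open they stand 13 mm farther back than shut.
Start: joints at [63.426, 4.979, 10.078, 95.1, 0, 90], TCP at [0.246, 0.492, 0.231] pointing down, gripper open.
Joint ranges: [-179.16, 179.16], [-48.56, 103.87], [-65.8, 70.77], [-126.05, 130.52], [-82.76, 87.17], [-180, 180]. Speed limits (degrees/s): [127.2, 127.2, 147.25, 180, 180, 180].

### API

Orientations are given as [roll, pitch, yaw] about the fixed x, y, z axes, in that order (R = Rz(yaw) Ry(pitch) Rx(roll)).
In Python, from workcell import bot gives the robot as it stands.
- The arm moves only by the tool play_rows, never from a script. Its argument "rows" is a list of rows, each a list of 3 entries, a list of its own where there are three numbers: the shift along the tool's x, y, z in cm, then the turn about the tool's x in degrees, then the finger opening in cm, from 0 to 8.54. A call has 1 to 12 rows; each row is the pose to reach, as a shift and turn from the pose commanded when the call began, along the tool's axes at that moment; what a row does not reach only later rows make up. A row lasts 1/12 s, in which the tool goes at most 41.7 mm and 7.16 degrees, less where a joint would pass 70% of its speed; a pose out of reach is approached as far as the arm can. A call with a gripper value outside its range is refused whole. The fingers move at their own pace and stop on an object; "squeeze" is the grip in N (left out, the last holds). Time passes only in rows, so rows that repeat a pose let the fingers close. It gives the time, the measured TCP pose, the force and the opening at its end, in the units of the state.
- bot.get_obs(): the state, without advancing time (a new reading comes with each control period).
- bot.camera(name): name is "scene" or "top"; returns (picture, depth): 400x640x3 uint8, blue, green, red; 400x640 float32, m along the optical axis (not along the pixel's ray), 0 where there is no reading.
- bot.camera_model(name): a dict with "fx", "fy", "cx", "cy" (pixels), "k1" (the pictures are not rectified: a ray, as slopes to the right and down, at radius r is drawn at 1 + k1 r^2 times it, then the intrinsics apply), "origin" and "attitude" of the camera in the world. Camera axes: x right, y down, z forward; pixel columns grow to the right and rows downward; lengths in m; the calibration is good to about 2 mm. A picture is of the moment at which its call begins. camera_model takes no time and is no camera call.
- bot.job_done(): hands the job in, once; it reports no verdict.
The state is a dict: "time": time; "q": joint angles; "qd": joint speeds; "joint_efforts": joint torques, N m; "ee_pos": TCP position; "tcp_rot": TCP orientation; "wrist_force": force on the tool from outside, world axes, zero at the start; "torque": the same for the moment, N m; "opening": finger opening in m.
Only numpy, scipy, OpenCV 4.12 (cv2) and the standard library are available. Lean on these libraries where they do the work, as an engineer would, in place of code of your own. Each camera call takes 0.05 s, during which the arm holds its last target.

## Working session

There is one attempt and no reset: what is moved stays moved. The work goes in short steps, Python scripts to look and compute and a tool call to move; the robot and the scene stay as the last step left them, time stands still between calls to the robot, and variables do not carry over. Pictures are saved under pics/ and viewed, and the job is handed in when it is done.

Besides the shell and the picture viewer there is one more tool, called after ">>>" as name([rows], argument=value, ...), one row to a line, values as JSON. play_rows: Moves the arm, as the interface text tells. Its arguments: {"type":"object","properties":{"rows":{"type":"array"},"squeeze":{"type":"number"}},"required":["rows"]}

```bash
ls; mkdir -p pics; python3 - <<'E'
from workcell import bot
import cv2,numpy as np
print(bot.get_obs())
for n in("scene","top"):
    p,d=bot.camera(n); cv2.imwrite(f"pics/{n}0.png",p); np.save(f"{n}0.npy",d); print(n,bot.camera_model(n))
E
```

```text
pics
{'time': 0.0, 'q': array([ 6.34268249e+01,  5.00980808e+00,  1.00340892e+01,  9.51000545e+01,
       -1.60106142e-03,  8.99985117e+01]), 'qd': array([-0.0580574 ,  0.00209643,  0.06507052, -0.00107014,  0.01373864,
        0.10486115]), 'joint_efforts': array([-1.16496056e-03, -5.20382631e+01,  4.64809263e+01,  1.61077548e-02,
       -1.29103191e-04, -6.28412948e-07]), 'ee_pos': array([0.24593836, 0.4916846 , 0.2305922 ]), 'tcp_rot': array([-178.79103268,   89.92420967, -115.36271846]), 'wrist_force': array([-0.27111975, -0.55851348, -0.60373122]), 'torque': array([-0.00719337,  0.02857963,  0.01063394]), 'opening': 0.08532110722850901}
scene {'fx': 368.7159660371226, 'fy': 368.7159660371226, 'cx': 322.2955640117325, 'cy': 201.06857790276948, 'k1': -0.0729852621989504, 'origin': array([0.89709301, 0.72799492, 0.64964914]), 'attitude': array([-125.64844252,    0.44386125,  147.57510986])}
top {'fx': 458.28316668902494, 'fy': 458.28316668902494, 'cx': 316.58465688069583, 'cy': 205.04034955189852, 'k1': -0.11450184445437148, 'origin': array([0.40349939, 0.058019  , 1.29647316]), 'attitude': array([-178.01474271,    0.18324106,  -90.58243034])}
```

View pics/top0.png

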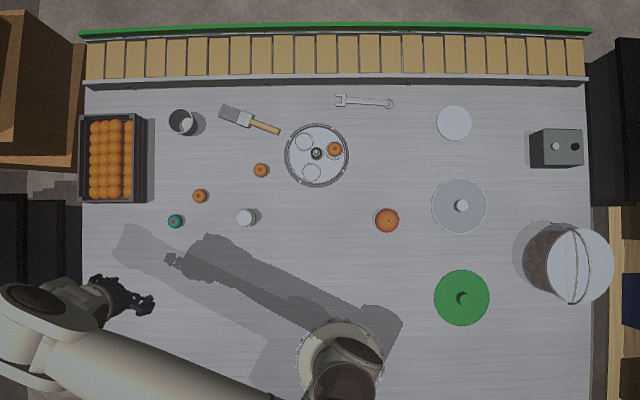

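View pics/scene0.png

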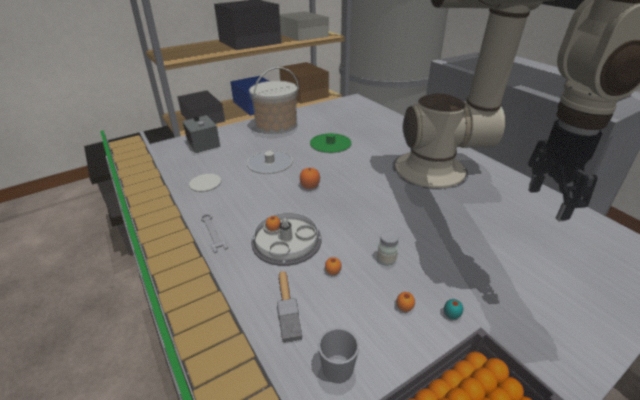

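The top view shows the tub at (317,155), with its fruit at (334,149) and empty pockets at (303,143) and (311,172). The loose fruits are at (200,196) and (261,170), and the lid hub at (461,206). The jar is at (247,217). The turquoise decoy at (175,221) and the green lid decoy at (463,297) are to be left alone.

```bash
cat > h.py <<'E'
import numpy as np,cv2
from scipy.spatial.transform import Rotation as R
from workcell import bot
def ray(n,u,v):
    m=bot.camera_model(n); K=np.array([[m['fx'],0,m['cx']],[0,m['fy'],m['cy']],[0,0,1]])
    s=cv2.undistortPoints(np.array([[[u,v]]],float),K,np.array([m['k1'],0,0,0,0]))[0,0]
    A=R.from_euler('xyz',m['attitude'],degrees=True).as_matrix()
    return np.array(m['origin']),A@np.array([s[0],s[1],1.])
def onz(n,u,v,z):
    o,d=ray(n,u,v); return o+d*(z-o[2])/d[2]
def atd(n,u,v,dep):
    o,d=ray(n,u,v); return o+d*dep
def proj(n,P):
    m=bot.camera_model(n); A=R.from_euler('xyz',m['attitude'],degrees=True).as_matrix()
    c=A.T@(np.array(P)-m['origin']); s=c[:2]/c[2]; s=s*(1+m['k1']*(s@s))
    return np.array([m['cx']+m['fx']*s[0],m['cy']+m['fy']*s[1]])
def cloud(n,d,box):
    u0,v0,u1,v1=box
    vv,uu=np.mgrid[v0:v1,u0:u1]
    dd=d[v0:v1,u0:u1].ravel(); P=[]
    m=bot.camera_model(n); K=np.array([[m['fx'],0,m['cx']],[0,m['fy'],m['cy']],[0,0,1]])
    s=cv2.undistortPoints(np.stack([uu.ravel(),vv.ravel()],1)[:,None].astype(float),K,np.array([m['k1'],0,0,0,0]))[:,0]
    A=R.from_euler('xyz',m['attitude'],degrees=True).as_matrix()
    P=m['origin']+(np.c_[s,np.ones(len(s))]*dd[:,None])@A.T
    return P,uu.ravel(),vv.ravel()
E
python3 - <<'E'
from h import *
for n in('top','scene'):
    p=cv2.imread(f'pics/{n}0.png'); d=np.load(n+'0.npy'); hsv=cv2.cvtColor(p,cv2.COLOR_BGR2HSV)
    for nm,lo,hi in(('orange',(5,150,90),(18,255,255)),):
        m=cv2.inRange(hsv,lo,hi); k,l,st,c=cv2.connectedComponentsWithStats(m)
        for i in range(1,k):
            if 60<st[i,4]<900:
                u,v=c[i]; print(n,st[i],c[i].round(1), 'z18',onz(n,u,v,.018).round(4),'z.030',onz(n,u,v,.030).round(4))
p=cv2.imread('pics/top0.png')
cv2.imwrite('pics/tubz.png',cv2.resize(p[110:200,270:365],None,fx=6,fy=6,interpolation=2))
cv2.imwrite('pics/lidz.png',cv2.resize(p[170:245,420:500],None,fx=7,fy=7,interpolation=2))
p=cv2.imread('pics/scene0.png')
cv2.imwrite('pics/tubs.png',cv2.resize(p[200:275,240:335],None,fx=7,fy=7,interpolation=2))
E
```

```text
top [123 121   9  78 548] [127.3 158.8] z18 [0.586  0.6031 0.018 ] z.030 [0.5843 0.598  0.03  ]
top [328 143  13  13 114] [334.1 148.9] z18 [0.605  0.0109 0.018 ] z.030 [0.6031 0.0114 0.03  ]
top [254 164  13  12 101] [260.2 169.5] z18 [0.5494 0.2189 0.018 ] z.030 [0.548  0.2174 0.03  ]
top [193 190  12  13 106] [198.6 195.6] z18 [0.4778 0.3939 0.018 ] z.030 [0.4771 0.3907 0.03  ]
top [377 210  21  22 231] [387.3 220.7] z18 [ 0.4021 -0.1356  0.018 ] z.030 [ 0.4021 -0.1337  0.03  ]
scene [301 169  18  15 208] [309.6 175.7] z18 [ 0.3877 -0.1604  0.018 ] z.030 [ 0.3973 -0.1435  0.03  ]
scene [267 217  13  12 121] [272.7 222.4] z18 [ 0.596  -0.0074  0.018 ] z.030 [0.6017 0.0066 0.03  ]
scene [326 258  14  15 158] [332.7 265. ] z18 [0.5476 0.2149 0.018 ] z.030 [0.5543 0.2247 0.03  ]
scene [398 293  16  17 215] [405.8 300.7] z18 [0.4754 0.389  0.018 ] z.030 [0.4834 0.3954 0.03  ]
```

```bash
python3 - <<'E'
from h import *
d=np.load('top0.npy')
def circ(P):
    # kasa
    A=np.c_[2*P[:,:2],np.ones(len(P))]; b=(P[:,:2]**2).sum(1); s=np.linalg.lstsq(A,b,rcond=None)[0]; return s[:2],np.sqrt(s[2]+s[0]**2+s[1]**2)
for nm,box in dict(tub=(280,118,354,192),lid=(425,172,492,240),fa=(188,184,213,209),fb=(249,158,274,182),jar=(232,204,260,230),hub=(450,195,472,217)).items():
    P,u,v=cloud('top',d,box); ok=(d[v,u]>0); P=P[ok];u=u[ok];v=v[ok]
    print(nm,'z pct',np.percentile(P[:,2],[1,10,50,90,97,99.5]).round(4))
    if nm in('fa','fb','jar','hub'):
        m=P[:,2]>.012
        print(' above',m.sum(),P[m].mean(0).round(4),((P[m].max(0)+P[m].min(0))/2).round(4),(P[m].max(0)-P[m].min(0)).round(4))
    if nm=='tub':
        m=P[:,2]>.008; print(' nest bbox', ((P[m].max(0)+P[m].min(0))/2).round(4),(P[m].max(0)-P[m].min(0)).round(4))
        m=P[:,2]>.050; print(' stud',m.sum(), P[m].mean(0).round(4),P[m].round(3).tolist()[:30])
    if nm=='hub':
        m=P[:,2]>.02; print(m.sum(),P[m].mean(0).round(4),(P[m].max(0)-P[m].min(0)).round(4))
E
```

```text
tub z pct [-0.0053 -0.0019  0.0086  0.0249  0.0458  0.0638]
 nest bbox [0.5901 0.062  0.0424] [0.1827 0.181  0.0687]
 stud 99 [0.5896 0.0578 0.0595] [[0.608, 0.009, 0.05], [0.605, 0.062, 0.058], [0.602, 0.07, 0.054], [0.601, 0.067, 0.061], [0.602, 0.064, 0.054], [0.602, 0.062, 0.054], [0.602, 0.059, 0.059], [0.602, 0.056, 0.057], [0.603, 0.021, 0.05], [0.599, 0.072, 0.056], [0.6, 0.07, 0.053], [0.6, 0.067, 0.054], [0.598, 0.064, 0.067], [0.6, 0.062, 0.054], [0.599, 0.059, 0.057], [0.599, 0.056, 0.06], [0.6, 0.053, 0.054], [0.599, 0.051, 0.057], [0.6, 0.012, 0.051], [0.6, 0.01, 0.051], [0.599, 0.001, 0.052], [0.597, 0.075, 0.053], [0.597, 0.073, 0.054], [0.597, 0.07, 0.054], [0.595, 0.067, 0.065], [0.594, 0.064, 0.073], [0.594, 0.062, 0.071], [0.594, 0.059, 0.07], [0.597, 0.053, 0.053], [0.596, 0.051, 0.058]]
lid z pct [-0.0057 -0.0028  0.0012  0.0057  0.0094  0.0376]
fa z pct [-0.0056 -0.0027  0.0013  0.0337  0.0379  0.0402]
 above 167 [0.4759 0.3882 0.0314] [0.4766 0.3912 0.0273] [0.0396 0.0384 0.0281]
fb z pct [-0.0056 -0.0029  0.0013  0.0342  0.0374  0.0405]
 above 160 [0.5457 0.2172 0.0315] [0.5474 0.2189 0.0281] [0.0391 0.0389 0.0291]
jar z pct [-0.0054 -0.003   0.0021  0.0756  0.0777  0.0795]
 above 259 [0.4139 0.2524 0.0657] [0.4135 0.2553 0.0467] [0.0442 0.0445 0.0674]
hub z pct [-0.0027 -0.      0.004   0.0362  0.0389  0.0419]
 above 120 [ 0.443  -0.3411  0.0339] [ 0.4436 -0.343   0.0285] [0.0289 0.0302 0.0322]
112 [ 0.4427 -0.3418  0.0351] [0.0283 0.0302 0.0236]
```

```bash
ls pics
```

```text
lidz.png
scene0.png
top0.png
tubs.png
tubz.png
```

View pics/tubz.png

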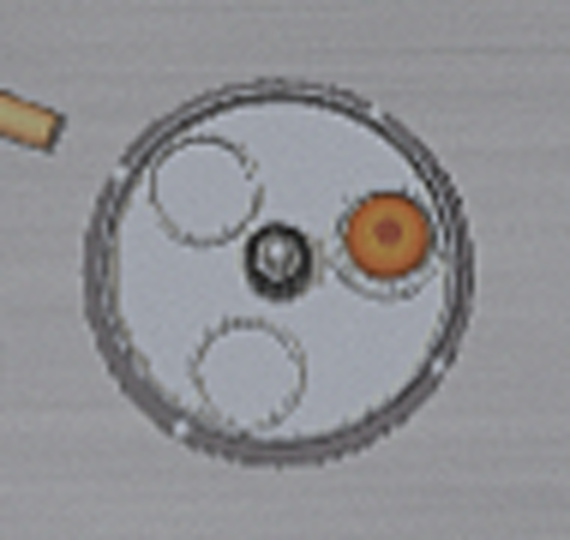

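View pics/lidz.png

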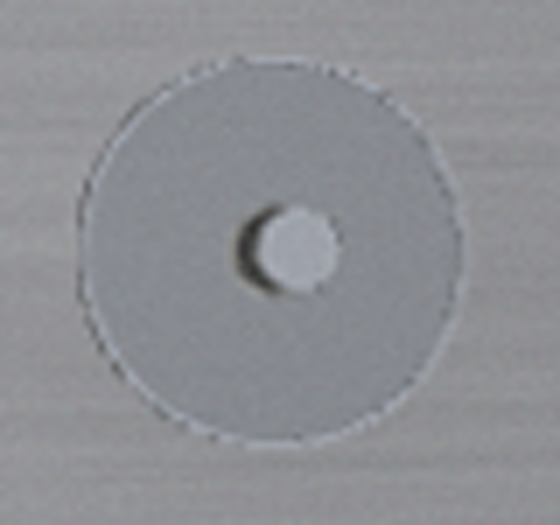

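View pics/tubs.png

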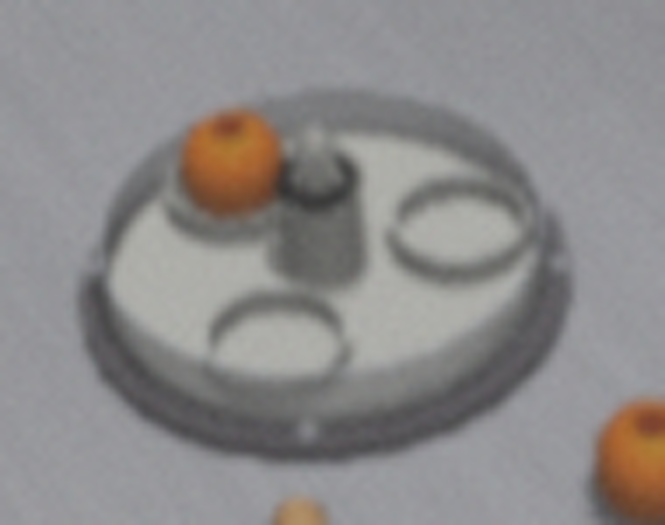

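```bash
cat >> h.py <<'E'
def state():
    o=bot.get_obs(); A=R.from_euler('xyz',o['tcp_rot'],degrees=True).as_matrix()
    return o,A
def to(target):
    o,A=state(); return (A.T@(np.array(target)-o['ee_pos'])*100).round(2)
E
python3 - <<'E'
from h import *
o,A=state(); print(A.round(3))
s=lambda U,V,b,f:((U+.5)/f-.5+b[0],(V+.5)/f-.5+b[1])
T=(270,110);L=(420,170);S=(240,200)
for nm,n,uv,z in [('rimA','top',s(206,190,T,6),.024),('rimB','top',s(249,375,T,6),.024),('tip','top',s(281,256,T,6),.073),('ring','top',s(279,262,T,6),.055),('nest','top',s(279,272,T,6),.006),
 ('rimA_s','scene',s(467,225,S,7),.024),('rimB_s','scene',s(281,340,S,7),.024),('tip_s','scene',s(316,133,S,7),.073),('ring_s','scene',s(317,182,S,7),.055),
 ('lid','top',s(270,252,L,7),.003),('hub','top',s(298,248,L,7),.036)]:
    print(nm,np.round(uv,1),onz(n,*uv,z).round(4))
p=cv2.imread('pics/scene0.png'); cv2.imwrite('pics/lids.png',cv2.resize(p[140:175,240:300],None,fx=10,fy=10,interpolation=2))
E
```

```text
[[-0.    -0.894  0.447]
 [-0.001  0.447  0.894]
 [-1.    -0.    -0.001]]
rimA [303.9 141.2] [0.6266 0.0953 0.024 ]
rimB [311.1 172.1] [0.5397 0.076  0.024 ]
tip [316.4 152.2] [0.5878 0.0605 0.073 ]
ring [316.1 153.2] [0.5878 0.0615 0.055 ]
nest [316.1 154.9] [0.5903 0.0617 0.006 ]
rimA_s [306.3 231.7] [0.5421 0.0822 0.024 ]
rimB_s [279.7 248.1] [0.6293 0.1005 0.024 ]
tip_s [284.7 218.6] [0.5898 0.0592 0.073 ]
ring_s [284.9 225.6] [0.5933 0.0639 0.055 ]
lid [458.1 205.6] [ 0.4427 -0.3421  0.003 ]
hub [462.1 205. ] [ 0.4432 -0.3433  0.036 ]
```

View pics/lids.png

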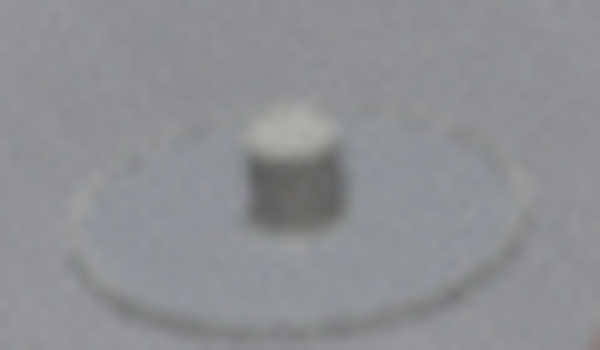

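```bash
python3 - <<'E'
from h import *
print(to((.477,.392,.10)), to((.477,.392,.012)))
E
```

```text
[ 13.06 -25.12   1.43] [ 21.86 -25.12   1.44]
```

>>> play_rows([
  [[5,-25.1,1.4],-10,7],
  [[5,-25.1,1.4],-10,7],
  [[5,-25.1,1.4],-10,7],
  [[5,-25.1,1.4],-10,7],
  [[5,-25.1,1.4],-10,7],
  [[5,-25.1,1.4],-10,7],
  [[13,-25.1,1.4],-10,7],
  [[13,-25.1,1.4],-10,7],
  [[13,-25.1,1.4],-10,7],
  [[13,-25.1,1.4],-10,7],
  [[13,-25.1,1.4],-10,7],
], squeeze=30)

```text
time: 1.02
ee_pos: [0.4768, 0.3928, 0.1035]
tcp_rot: [-31.7, 89.9, 41.8]
wrist_force: [-0.1, 0.5, 0.9]
opening: 0.0698
```

```bash
python3 - <<'E'
from h import *
p,d=bot.camera('top'); cv2.imwrite('pics/t1.png',cv2.resize(p[120:270,130:330],None,fx=4,fy=4,interpolation=2))
p,d=bot.camera('scene'); cv2.imwrite('pics/s1.png',cv2.resize(p[150:350,300:560],None,fx=3,fy=3,interpolation=2))
o,A=state();print(o['time'],o['ee_pos'],A.round(3),o['opening'],o['q'].round(1),to((.477,.392,.012)))
E
```

```text
1.1167 [0.47732176 0.393482   0.1046837 ] [[ 0.003 -0.959  0.284]
 [ 0.003  0.284  0.959]
 [-1.    -0.002  0.004]] 0.07020175969240047 [39.5 13.5  5.7 82.   0.  56. ] [ 9.27  0.01 -0.18]
```

View pics/t1.png

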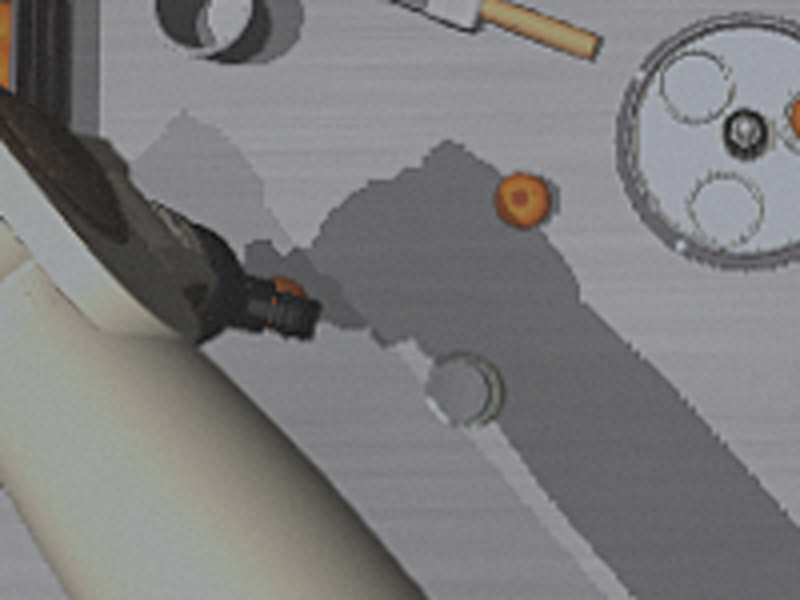

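View pics/s1.png

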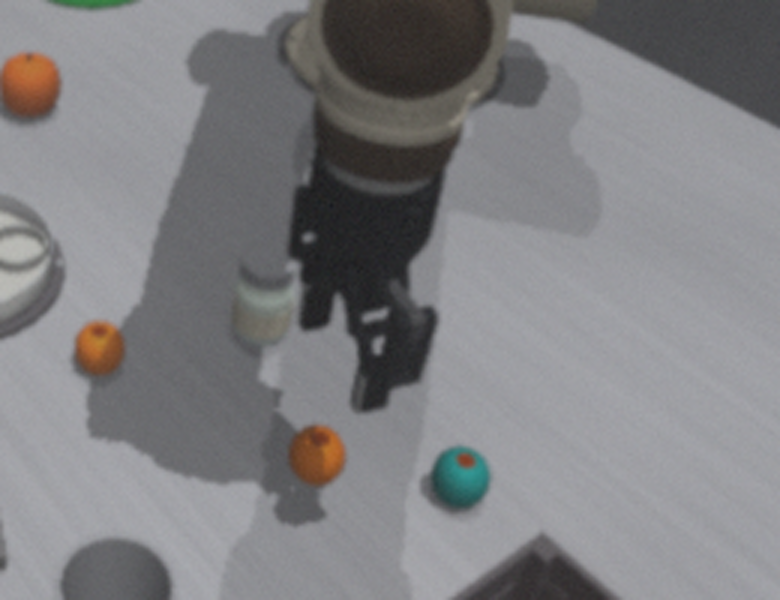

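The scene view shows the gripper straddling fruit a (317,455 in the crop) with the turquoise one clear. Next I descend.

>>> play_rows([
  [[3,0,0],0,7],
  [[6,0,0],0,7],
  [[8.5,0,0],0,7],
  [[9.3,0,0],0,7],
  [[9.3,0,0],0,7],
  [[9.3,0,0],0,7],
])

```text
time: 1.62
ee_pos: [0.4773, 0.3931, 0.0105]
tcp_rot: [-33.4, 89.9, 40.1]
wrist_force: [-0.7, -0.1, 0.7]
opening: 0.0701
```

>>> play_rows([
  [[0.2,0,0],0,7],
  [[0.2,0,0],0,3],
  [[0.2,0,0],0,3],
  [[0.2,0,0],0,3],
  [[0.2,0,0],0,3],
  [[0.2,0,0],0,3],
  [[0.2,0,0],0,3],
  [[0.2,0,0],0,3],
], squeeze=25)

```text
time: 2.28
ee_pos: [0.4773, 0.3925, 0.0078]
tcp_rot: [-32.8, 89.9, 40.6]
wrist_force: [-1.0, -0.9, 5.3]
opening: 0.0381
```

```bash
python3 - <<'E'
from h import *
o,A=state();print(o['time'],o['ee_pos'],o['opening'],A.round(3))
p,d=bot.camera('scene'); cv2.imwrite('pics/s2.png',cv2.resize(p[200:350,330:530],None,fx=4,fy=4,interpolation=2))
print(to((.5392,.0758,.12)))
E
```

```text
2.2833 [0.47731488 0.39254132 0.00777777] 0.03812087084478698 [[ 0.001 -0.958  0.285]
 [ 0.001  0.285  0.958]
 [-1.    -0.001  0.002]]
[-11.25 -14.98 -28.57]
```

View pics/s2.png

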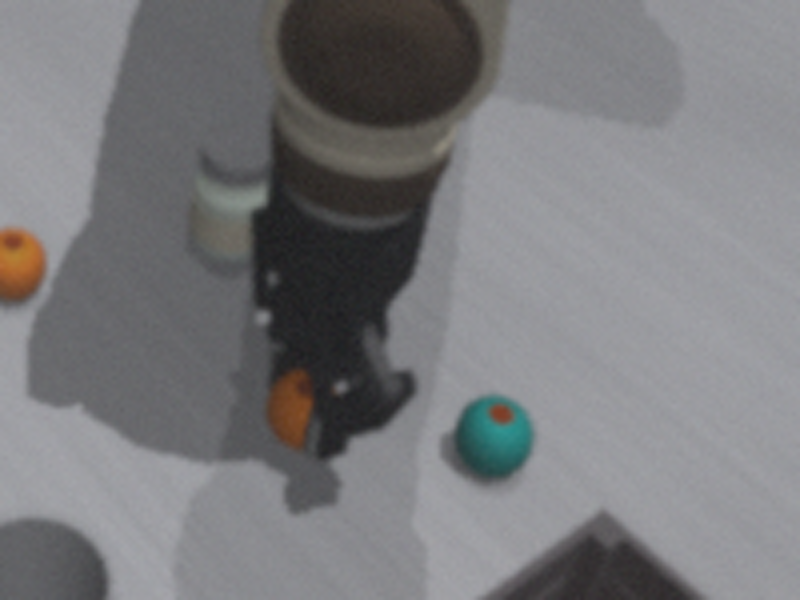

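>>> play_rows([
  [[-4,0,0],0,3],
  [[-8,-2,-2],0,3],
  [[-12,-15,-28.5],0,3],
  [[-12,-15,-28.5],0,3],
  [[-12,-15,-28.5],0,3],
  [[-12,-15,-28.5],0,3],
  [[-12,-15,-28.5],0,3],
  [[-12,-15,-28.5],0,3],
  [[-12,-15,-28.5],0,3],
  [[-12,-15,-28.5],0,3],
  [[-12,-15,-28.5],0,3],
  [[-12,-15,-28.5],0,3],
])

```text
time: 3.33
ee_pos: [0.5394, 0.0759, 0.1266]
tcp_rot: [-33.5, 90.0, 39.8]
wrist_force: [-0.2, 1.2, -0.3]
opening: 0.038
```

```bash
python3 - <<'E'
from h import *
o,A=state();print(o['time'],o['ee_pos'],o['opening'],A.round(3))
p,d=bot.camera('scene'); cv2.imwrite('pics/s3.png',cv2.resize(p[120:290,220:400],None,fx=4,fy=3.5,interpolation=2))
p,d=bot.camera('top'); cv2.imwrite('pics/t3.png',cv2.resize(p[100:250,240:400],None,fx=4,fy=4,interpolation=2))
print(to((.5392,.0758,.12)))
E
```

```text
3.3333 [0.53944607 0.07589032 0.12661061] 0.03803346419069368 [[ 0.001 -0.958  0.287]
 [ 0.     0.287  0.958]
 [-1.    -0.     0.001]]
[ 0.61 -0.06 -0.13]
```

View pics/s3.png

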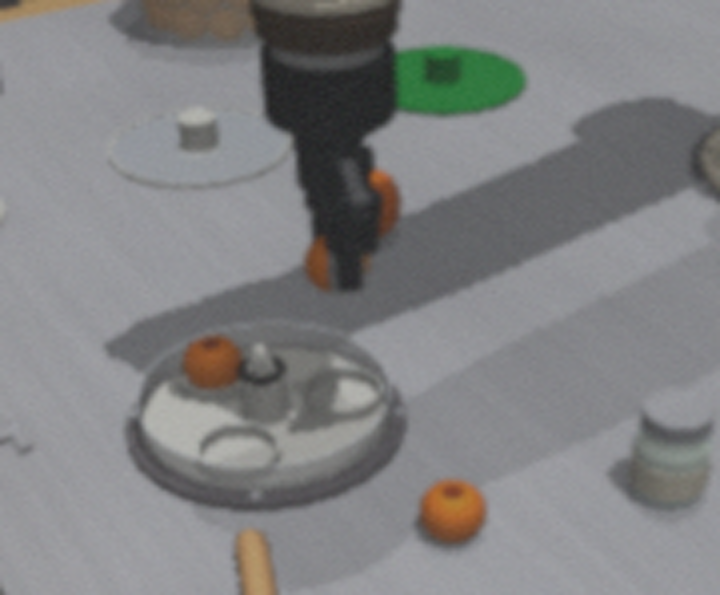

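View pics/t3.png

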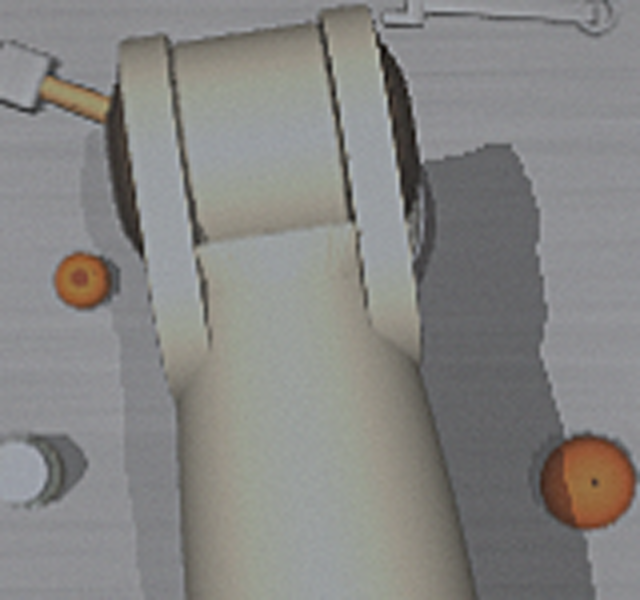

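>>> play_rows([
  [[3,0,0.05],0,3],
  [[6,0,0.05],0,3],
  [[8,0,0.05],0,3],
  [[9,0,0.05],0,3],
  [[9.7,0,0.05],0,3],
  [[10.1,0,0.05],0,3],
  [[10.1,0,0.05],0,3],
  [[10.1,0,0.05],0,3],
])

```text
time: 4.1
ee_pos: [0.54, 0.077, 0.0263]
tcp_rot: [-64.1, 89.9, 9.3]
wrist_force: [-0.6, 0.4, -0.8]
opening: 0.0385
```

```bash
python3 - <<'E'
from h import *
o,A=state();print(o['time'],o['ee_pos'],o['opening'],o['wrist_force'])
p,d=bot.camera('scene'); cv2.imwrite('pics/s4.png',cv2.resize(p[180:280,230:350],None,fx=6,fy=6,interpolation=2))
E
```

```text
4.1 [0.53998134 0.07701984 0.02632077] 0.03846023901808836 [-0.62432137  0.36227959 -0.76695474]
```

View pics/s4.png

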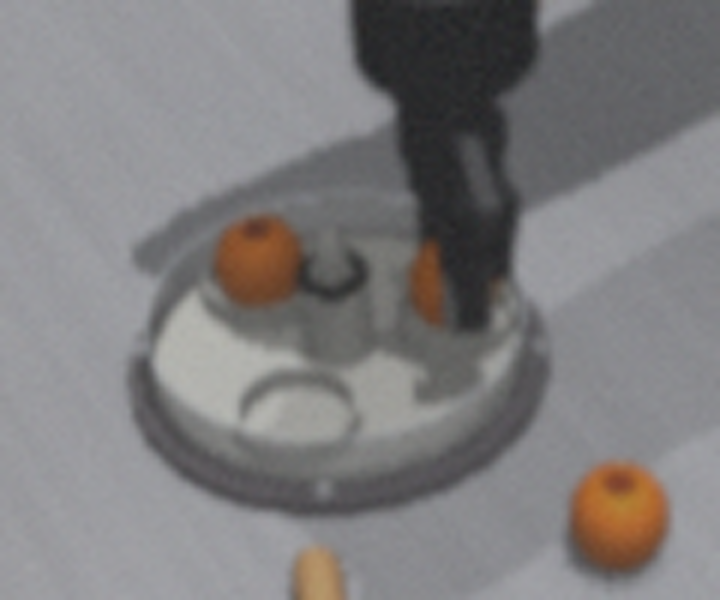

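The fruit is over the pocket (425,285 in the crop), with its underside near the rim. I'll lower it slightly and release.

>>> play_rows([
  [[0.2,0,0],0,3],
  [[0.4,0,0],0,3],
  [[0.4,0,0],0,3],
  [[0.4,0,0],0,4.5],
  [[0.4,0,0],0,5.5],
  [[0.4,0,0],0,6],
  [[0.4,0,0],0,6],
  [[0.4,0,0],0,6],
])

```text
time: 4.82
ee_pos: [0.5393, 0.0766, 0.0211]
tcp_rot: [117.4, 90.0, -169.2]
wrist_force: [0.2, 0.1, -0.2]
opening: 0.0602
```

>>> play_rows([
  [[-1,0,0],0,6],
  [[-3,0,0],0,6],
  [[-6,0,0],0,6],
  [[-9,0,0],0,6],
  [[-9,0,0],0,6],
])

```text
time: 5.23
ee_pos: [0.5418, 0.077, 0.1182]
tcp_rot: [-65.2, 89.5, 8.3]
wrist_force: [0.4, -0.2, 0.2]
opening: 0.0601
```

```bash
python3 - <<'E'
from h import *
o,A=state();print(o['time'],o['ee_pos'],o['opening'],A.round(3))
print(to((.5485,.2185,.12)))
E
```

```text
5.2333 [0.54181541 0.07701909 0.11819369] 0.06006095895268503 [[ 0.008 -0.958  0.285]
 [ 0.001  0.285  0.958]
 [-1.    -0.008  0.004]]
[-0.16  3.39 13.75]
```

>>> play_rows([
  [[0,3.2,13.8],-60,7],
  [[0,3.2,13.8],-60,7],
  [[0,3.2,13.8],-60,7],
  [[0,3.2,13.8],-60,7],
  [[0,3.2,13.8],-60,7],
  [[0,3.2,13.8],-60,7],
  [[0,3.2,13.8],-60,7],
  [[0,3.2,13.8],-60,7],
  [[0,3.2,13.8],-60,7],
  [[0,3.2,13.8],-60,7],
  [[0,3.2,13.8],-60,7],
])

```text
time: 6.15
ee_pos: [0.5482, 0.2181, 0.1117]
tcp_rot: [-105.0, 90.0, 28.3]
wrist_force: [-0.2, 0.3, 0.4]
opening: 0.0702
```

```bash
python3 - <<'E'
from h import *
p,d=bot.camera('scene'); cv2.imwrite('pics/s5.png',cv2.resize(p[180:290,230:370],None,fx=5.5,fy=5.4,interpolation=2))
o,A=state();print(o['time'],o['ee_pos'],o['opening'],A.round(3),o['q'].round(0))
print(to((.5485,.2185,.006)))
E
```

```text
6.2 [0.54815679 0.21805502 0.11164481] 0.07022027787720123 [[ 0.    -0.728 -0.686]
 [ 0.    -0.686  0.728]
 [-1.    -0.    -0.   ]] [ 22.  10.   2.  82.  -0. -22.]
[ 1.056e+01 -5.000e-02  1.000e-02]
```

View pics/s5.png

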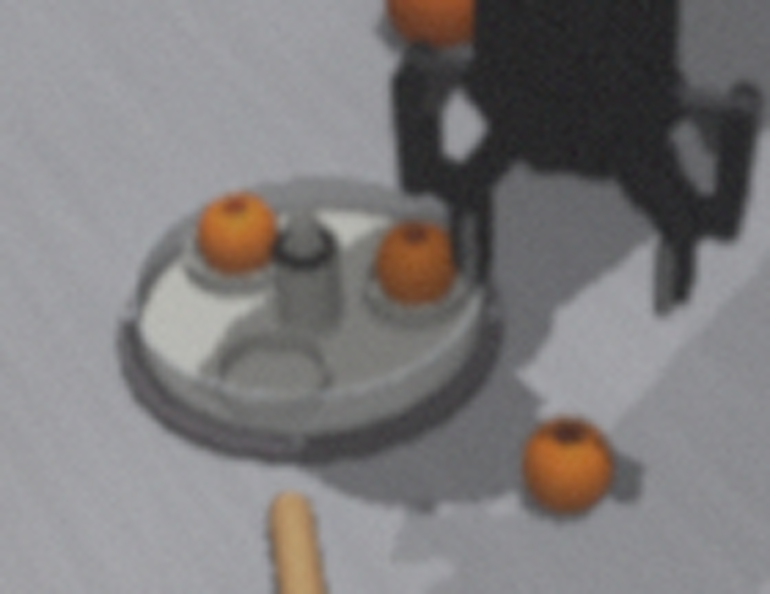

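Fruit a sits upright in its pocket (415,262 in the crop), and the gripper is above fruit b (568,463).

>>> play_rows([
  [[3,0,0],0,7],
  [[6,0,0],0,7],
  [[9,0,0],0,7],
  [[10.3,0,0],0,7],
  [[10.3,0,0],0,7],
  [[10.3,0,0],0,7],
  [[10.3,0,0],0,3],
  [[10.3,0,0],0,3],
  [[10.3,0,0],0,3],
  [[10.3,0,0],0,3],
  [[10.3,0,0],0,3],
  [[10.3,0,0],0,3],
])

```text
time: 7.2
ee_pos: [0.5492, 0.2185, 0.0106]
tcp_rot: [-111.8, 89.8, 21.6]
wrist_force: [0.5, 0.6, 6.5]
opening: 0.038
```

```bash
python3 - <<'E'
from h import *
o,A=state();print(o['time'],o['ee_pos'],o['opening'],A.round(3))
print(to((.6267,.0968,.13)))
p,d=bot.camera('scene'); cv2.imwrite('pics/s6.png',cv2.resize(p[180:290,230:370],None,fx=5.5,fy=5.4,interpolation=2))
p,d=bot.camera('top'); cv2.imwrite('pics/t6.png',cv2.resize(p[110:200,230:365],None,fx=5.5,fy=5.5,interpolation=2))
E
```

```text
7.2 [0.54923732 0.21852486 0.0105636 ] 0.03798262435989571 [[ 0.003 -0.726 -0.687]
 [ 0.001 -0.687  0.726]
 [-1.    -0.003 -0.001]]
[-11.93   2.7  -14.18]
```

View pics/t6.png

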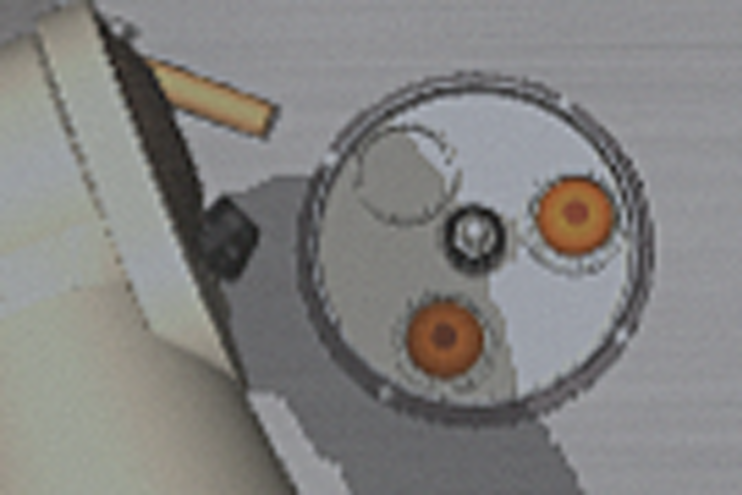

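View pics/s6.png

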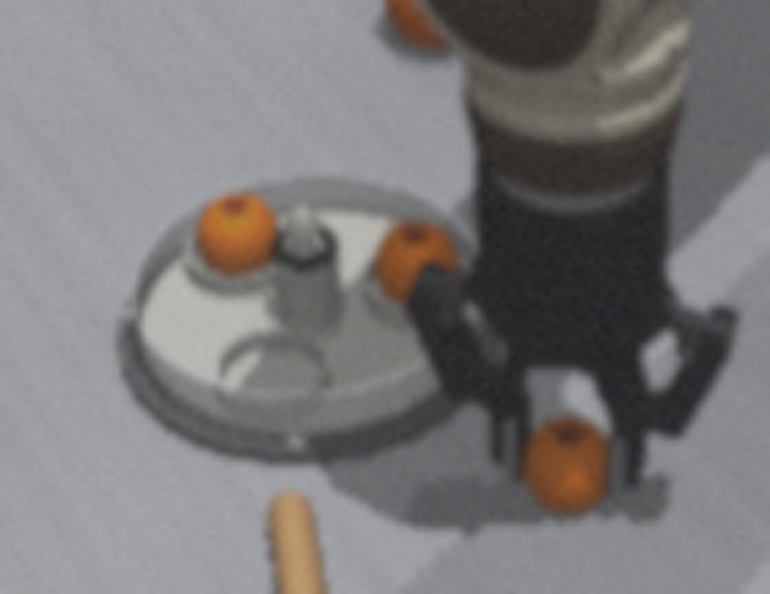

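>>> play_rows([
  [[-4,0,0],0,3],
  [[-8,0,0],0,3],
  [[-11,2.7,-14.2],0,3],
  [[-11,2.7,-14.2],0,3],
  [[-11,2.7,-14.2],0,3],
  [[-11,2.7,-14.2],0,3],
  [[-11,2.7,-14.2],0,3],
  [[-11,2.7,-14.2],0,3],
  [[-11,2.7,-14.2],0,3],
])

```text
time: 8.05
ee_pos: [0.626, 0.0966, 0.1187]
tcp_rot: [-98.7, 90.0, 34.7]
wrist_force: [-0.6, 0.0, -0.2]
opening: 0.0386
```

```bash
python3 - <<'E'
from h import *
p,d=bot.camera('scene'); cv2.imwrite('pics/s7.png',cv2.resize(p[150:280,210:370],None,fx=5,fy=4.6,interpolation=2))
o,A=state();print(o['time'],o['ee_pos'],o['opening'],A.round(3))
print(to((.6267,.0968,.026)))
E
```

```text
8.1 [0.62575113 0.09703104 0.11849845] 0.038212679532599034 [[ 0.    -0.726 -0.688]
 [ 0.    -0.688  0.726]
 [-1.    -0.     0.   ]]
[ 9.25 -0.05 -0.08]
```

View pics/s7.png

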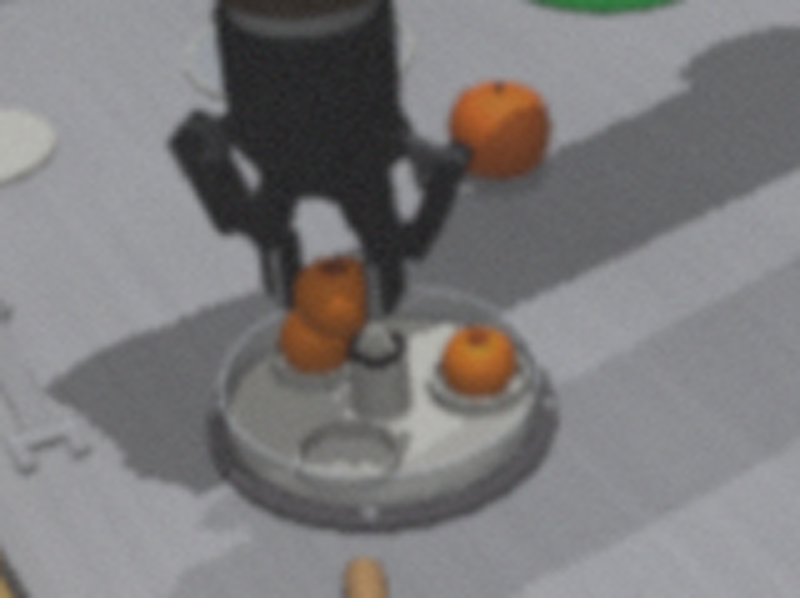

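Fruit b is held (330,300 in the crop), above its pocket. Lower and release.

>>> play_rows([
  [[3,0,0],0,3],
  [[6,0,0],0,3],
  [[7.8,0,0],0,3],
  [[8.6,0,0],0,3],
  [[9.2,0,0],0,3],
  [[9.2,0,0],0,3],
  [[9.2,0,0],0,3],
  [[9.2,0,0],0,3],
])

```text
time: 8.77
ee_pos: [0.6269, 0.0967, 0.028]
tcp_rot: [-124.5, 89.9, 9.0]
wrist_force: [-0.2, -0.6, -0.4]
opening: 0.0383
```

```bash
python3 - <<'E'
from h import *
p,d=bot.camera('scene'); cv2.imwrite('pics/s8.png',cv2.resize(p[180:280,230:350],None,fx=6,fy=6,interpolation=2))
o,A=state();print(o['time'],o['ee_pos'],o['opening'],o['wrist_force'])
E
```

```text
8.8167 [0.62689901 0.09661135 0.02788015] 0.03820823832774937 [ 0.77822353 -1.35256268 -0.86963085]
```

View pics/s8.png

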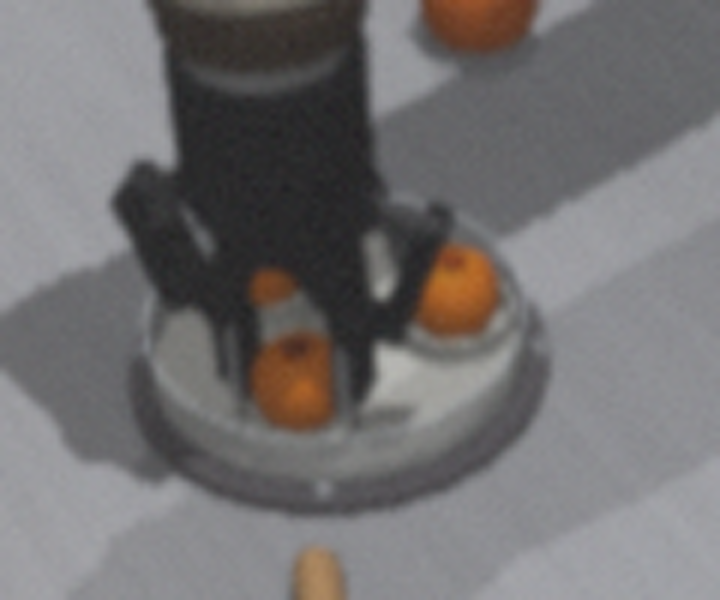

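>>> play_rows([
  [[0.3,0,0],0,3],
  [[0.3,0,0],0,3],
  [[0.3,0,0],0,4.4],
  [[0.3,0,0],0,5],
  [[0.3,0,0],0,5.2],
  [[0.3,0,0],0,5.2],
  [[0.3,0,0],0,5.2],
])

```text
time: 9.4
ee_pos: [0.6261, 0.0963, 0.0233]
tcp_rot: [-149.2, 90.0, -15.7]
wrist_force: [-0.6, -0.7, -0.4]
opening: 0.0522
```

>>> play_rows([
  [[-1,0,0],0,5.2],
  [[-3,0,0],0,5.2],
  [[-6,0,0],0,5.2],
  [[-10,0,0],0,6],
  [[-12,0,0],0,6],
  [[-12,0,0],0,6],
])

```text
time: 9.9
ee_pos: [0.6281, 0.0967, 0.1504]
tcp_rot: [-124.7, 89.5, 8.7]
wrist_force: [0.0, 0.1, 0.4]
opening: 0.0601
```

```bash
python3 - <<'E'
from h import *
o,A=state();print(o['time'],o['ee_pos'],o['opening'],A.round(3),o['q'].round(0))
print(to((.443,-.3425,.14)))
E
```

```text
9.9 [0.62813122 0.09669489 0.15036796] 0.06013933256795187 [[ 0.009 -0.726 -0.687]
 [ 0.001 -0.687  0.726]
 [-1.    -0.007 -0.005]] [  9.  15.  13.  87.  -0. -35.]
[  0.82  43.64 -19.17]
```

>>> play_rows([
  [[0,43.6,-19.2],0,6],
  [[0,43.6,-19.2],0,6],
  [[0,43.6,-19.2],0,6],
  [[0,43.6,-19.2],0,6],
  [[0,43.6,-19.2],0,6],
  [[0,43.6,-19.2],0,6],
  [[0,43.6,-19.2],0,6],
  [[0,43.6,-19.2],0,6],
  [[0,43.6,-19.2],0,6],
  [[0,43.6,-19.2],0,6],
  [[0,43.6,-19.2],0,6],
  [[0,43.6,-19.2],0,6],
])

```text
time: 10.9
ee_pos: [0.4392, -0.3464, 0.1436]
tcp_rot: [126.4, 89.9, -100.3]
wrist_force: [0.5, 0.3, 0.5]
opening: 0.06
```

>>> play_rows([
  [[0,0,0],0,6],
  [[0,0,0],0,6],
  [[0,0,0],0,6],
])

```text
time: 11.15
ee_pos: [0.4415, -0.3423, 0.1434]
tcp_rot: [-43.6, 90.0, 89.8]
wrist_force: [-0.4, 0.4, -1.2]
opening: 0.0605
```

```bash
python3 - <<'E'
from h import *
ps,d=bot.camera('scene'); cv2.imwrite('pics/s9.png',cv2.resize(ps[90:280,220:350],None,fx=4,fy=3.1,interpolation=2))
p,d=bot.camera('top'); cv2.imwrite('pics/t9.png',cv2.resize(p[110:200,270:365],None,fx=6,fy=6,interpolation=2))
o,A=state();print(o['time'],o['ee_pos'],o['opening'],A.round(3))
print(onz('scene',268.8,152.7,.036), to((.443,-.3425,.007)))
hsv=cv2.cvtColor(p,cv2.COLOR_BGR2HSV);m=cv2.inRange(hsv,(5,150,90),(18,255,255)); k,l,st,c=cv2.connectedComponentsWithStats(m)
for i in range(1,k):
    if 60<st[i,4]<900 and 280<c[i][0]<360: print(c[i],onz('top',*c[i],.032))
E
```

```text
11.25 [ 0.44194574 -0.34177805  0.14341649] 0.0601466015213384 [[ 0.    -0.725 -0.688]
 [ 0.    -0.688  0.725]
 [-1.    -0.     0.   ]]
[ 0.44354136 -0.34560059  0.036     ] [13.64 -0.03 -0.13]
[303.39669421 141.14876033] [0.62552614 0.09648399 0.032     ]
[334.09677419 149.02419355] [0.60253883 0.01139739 0.032     ]
[310.39655172 171.35344828] [0.54090154 0.07780705 0.032     ]
```

View pics/t9.png

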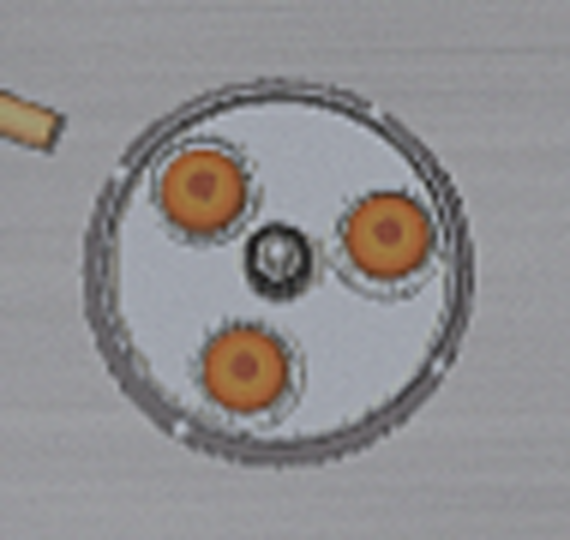

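View pics/s9.png

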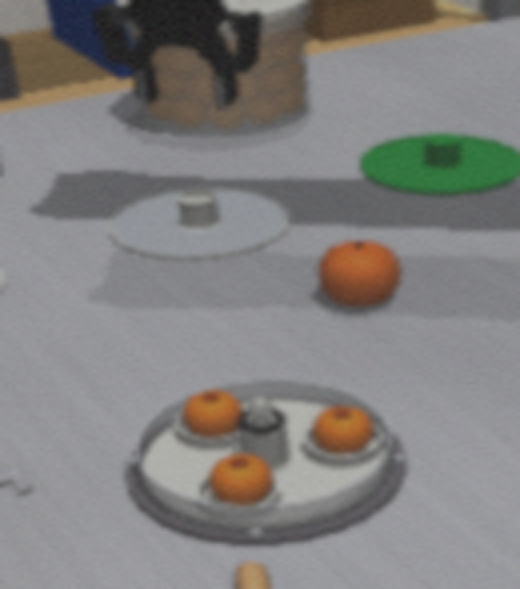

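All three pockets hold a fruit: (203,190), (246,370) and (388,235) in the crop. The gripper is above the white lid.

>>> play_rows([
  [[4,-0.05,-0.1],0,6],
  [[8,-0.05,-0.1],0,6],
  [[11,-0.05,-0.1],0,6],
  [[12.5,-0.05,-0.1],0,6],
  [[13.3,-0.05,-0.1],0,6],
  [[13.5,-0.05,-0.1],0,6],
  [[13.5,-0.05,-0.1],0,6],
  [[13.5,-0.05,-0.1],0,6],
])

```text
time: 11.92
ee_pos: [0.4435, -0.3434, 0.0099]
tcp_rot: [-171.1, 89.9, -37.7]
wrist_force: [0.1, 0.1, 0.0]
opening: 0.0598
```

```bash
python3 - <<'E'
from h import *
ps,d=bot.camera('scene'); cv2.imwrite('pics/s10.png',cv2.resize(ps[100:190,220:330],None,fx=6,fy=6,interpolation=2))
o,A=state();print(o['time'],o['ee_pos'],o['opening'],A.round(3),o['wrist_force'])
print(to((.443,-.3427,.007)))
E
```

```text
11.9667 [ 0.4434749  -0.34357029  0.00999126] 0.05991283239560636 [[ 0.002 -0.726 -0.688]
 [-0.002 -0.688  0.726]
 [-1.    -0.    -0.002]] [ 0.0576399   0.09992112 -0.53475913]
[ 0.3  -0.03  0.1 ]
```

View pics/s10.png

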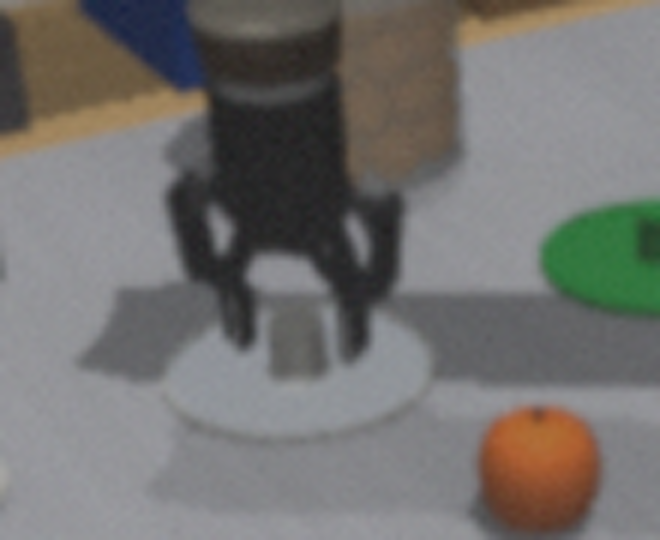

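The hub (298,340 in the crop) is between the fingers.

>>> play_rows([
  [[0.2,0,0],0,6],
  [[0.2,0,0],0,2.5],
  [[0.2,0,0],0,2.5],
  [[0.2,0,0],0,2.5],
  [[0.2,0,0],0,2.5],
  [[0.2,0,0],0,2.5],
  [[0.2,0,0],0,2.5],
  [[0.2,0,0],0,2.5],
  [[0.2,0,0],0,2.5],
], squeeze=90)

```text
time: 12.72
ee_pos: [0.4428, -0.3435, 0.0071]
tcp_rot: [-172.1, 89.9, -38.6]
wrist_force: [-0.6, 0.5, 6.3]
opening: 0.0311
```

```bash
python3 - <<'E'
from h import *
o,A=state();print(o['time'],o['ee_pos'],o['opening'],A.round(3),o['wrist_force'])
p=np.array(o['ee_pos']); t=np.array([.5885,.0612,0])
print(to((.5885,.0612,p[2]+.15)))
E
```

```text
12.7167 [ 0.44277827 -0.34346908  0.00705603] 0.031137801598274385 [[ 0.001 -0.726 -0.687]
 [-0.001 -0.687  0.726]
 [-1.    -0.    -0.001]] [-0.5501927   0.51003247  6.30383086]
[-15.02 -38.4   19.36]
```

>>> play_rows([
  [[-2,0,0],0,2.5],
  [[-5,0,0],0,2.5],
  [[-8,0,0],0,2.5],
  [[-11,0,0],0,2.5],
  [[-13,0,0],0,2.5],
  [[-13,0,0],0,2.5],
  [[-13,0,0],0,2.5],
])

```text
time: 13.3
ee_pos: [0.443, -0.3436, 0.1372]
tcp_rot: [-171.2, 89.9, -37.8]
wrist_force: [-0.8, 0.6, -0.6]
opening: 0.0312
```

>>> play_rows([
  [[0,-3,1.5],0,2.5],
  [[0,-6.4,3.2],0,2.5],
  [[0,-9.6,4.8],0,2.5],
  [[0,-12.8,6.4],0,2.5],
  [[0,-16,8],0,2.5],
  [[0,-19.2,9.6],0,2.5],
  [[0,-22.4,11.2],0,2.5],
  [[0,-25.6,12.8],0,2.5],
  [[0,-28.8,14.4],0,2.5],
  [[0,-32,16],0,2.5],
  [[0,-35,17.6],0,2.5],
  [[0,-37,18.6],0,2.5],
])

```text
time: 14.3
ee_pos: [0.5831, 0.0491, 0.1341]
tcp_rot: [41.7, 89.8, 175.2]
wrist_force: [0.4, 0.2, -0.7]
opening: 0.0312
```

>>> play_rows([
  [[0,-1,0.5],0,2.5],
  [[0,-1.4,0.7],0,2.5],
  [[0,-1.4,0.7],0,2.5],
  [[0,-1.4,0.7],0,2.5],
  [[0,-1.4,0.7],0,2.5],
])

```text
time: 14.72
ee_pos: [0.5883, 0.0597, 0.1361]
tcp_rot: [79.8, 90.0, -146.9]
wrist_force: [0.3, 0.3, -1.1]
opening: 0.0312
```

```bash
python3 - <<'E'
from h import *
ps,d=bot.camera('scene'); cv2.imwrite('pics/s11.png',cv2.resize(ps[130:280,210:370],None,fx=5,fy=4,interpolation=2)); np.save('d11.npy',d); cv2.imwrite('pics/s11f.png',ps)
p,d=bot.camera('top'); cv2.imwrite('pics/t11.png',cv2.resize(p[90:210,240:400],None,fx=5,fy=5,interpolation=2))
o,A=state();print(o['time'],o['ee_pos'],o['opening'],A.round(3),o['wrist_force'])
print(to((.5885,.0612,.1)))
E
```

```text
14.8167 [0.58851134 0.05980438 0.13640038] 0.031075223252713276 [[ 0.    -0.727 -0.686]
 [-0.    -0.686  0.727]
 [-1.     0.    -0.   ]] [ 0.23563919  0.14245182 -0.97729238]
[ 3.64 -0.1   0.1 ]
```

View pics/s11.png

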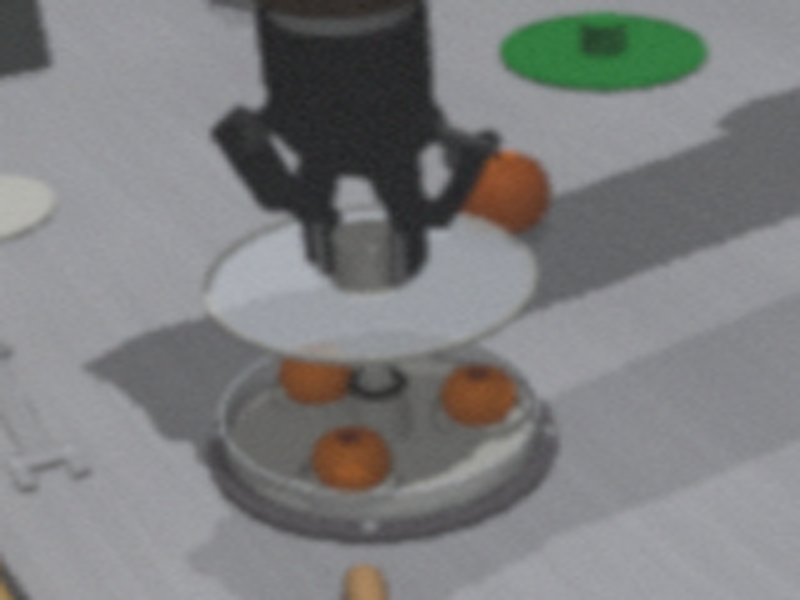

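View pics/t11.png

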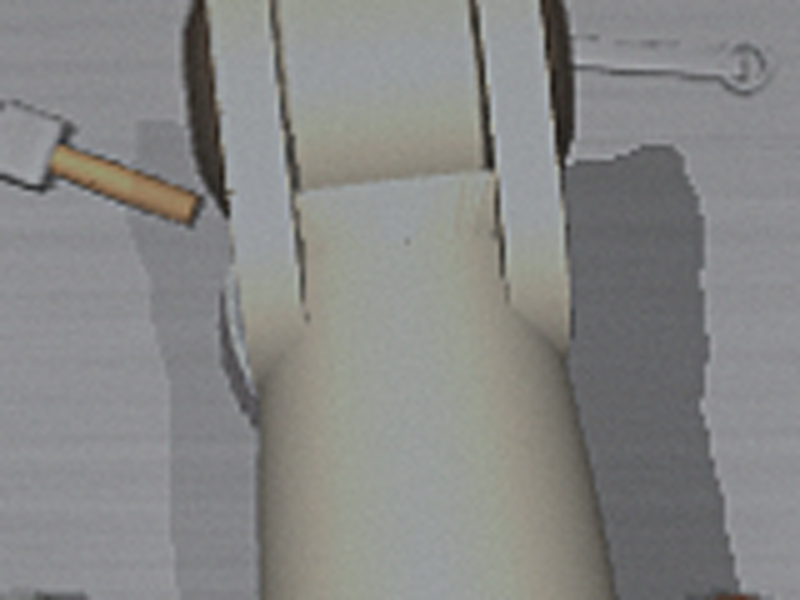

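```bash
python3 - <<'E'
from h import *
print(onz('scene',283.8,201,.1305))
# expected ellipse extents for disc centred at c, radius .081
def ext(c):
    t=np.linspace(0,6.283,200); q=np.array([proj('scene',(c[0]+.081*np.cos(a),c[1]+.081*np.sin(a),c[2])) for a in t]); return q.min(0).round(1),q.max(0).round(1)
print(ext((.5885,.0598,.1305)))
p=cv2.imread('pics/s11f.png'); cv2.imwrite('pics/z11.png',cv2.resize(p[175:235,245:325],None,fx=10,fy=10,interpolation=2))
print('tip exp',proj('scene',(.589,.061,.073)),proj('top',(.589,.061,.073)))
E
```

```text
[0.59035985 0.06374334 0.1305    ]
(array([250.2, 182. ]), array([317. , 220.8]))
tip exp [285.34491033 218.84176916] [316.22966538 151.82000023]
```

View pics/z11.png

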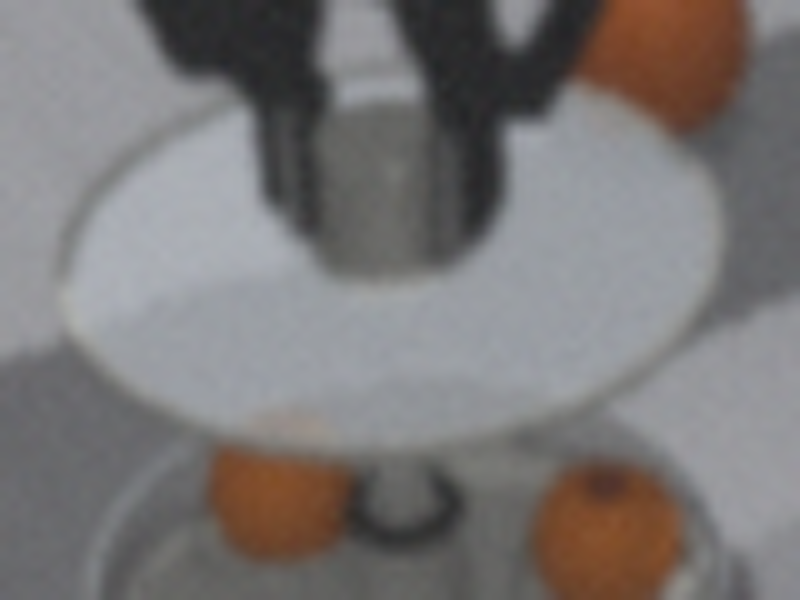

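The disc edges (60–727, 70–455 in the crop) match the projection of the TCP within about 0.6 px. The lid is held centred and level, and the stud lies right below, so I descend.

>>> play_rows([
  [[1.5,-0.1,0],0,2.5],
  [[3,-0.1,0],0,2.5],
  [[4.2,-0.1,0],0,2.5],
  [[5,-0.1,0],0,2.5],
  [[5,-0.1,0],0,2.5],
  [[5,-0.1,0],0,2.5],
])

```text
time: 15.32
ee_pos: [0.5892, 0.0614, 0.0862]
tcp_rot: [53.7, 90.0, -172.9]
wrist_force: [0.4, 0.1, -0.4]
opening: 0.0313
```

>>> play_rows([
  [[0.2,0,0],0,2.5],
  [[0.4,0,0],0,2.5],
  [[0.6,0,0],0,2.5],
  [[0.8,0,0],0,2.5],
  [[0.8,0,0],0,2.5],
], squeeze=110)

```text
time: 15.73
ee_pos: [0.5893, 0.0617, 0.078]
tcp_rot: [57.9, 90.0, -168.7]
wrist_force: [0.7, 0.1, -0.5]
opening: 0.0307
```

```bash
python3 - <<'E'
from h import *
ps,d=bot.camera('scene'); cv2.imwrite('pics/s12.png',cv2.resize(ps[130:280,210:370],None,fx=5,fy=4,interpolation=2))
o,A=state();print(o['time'],o['ee_pos'],o['opening'],A.round(3),o['wrist_force'],o['torque'])
E
```

```text
15.7833 [0.58934294 0.06170493 0.07811038] 0.03106159454506497 [[-0.    -0.726 -0.687]
 [-0.    -0.687  0.726]
 [-1.     0.     0.   ]] [-0.54409965 -0.91856875 -0.36398544] [-0.01048989 -0.01343181 -0.00685165]
```

View pics/s12.png

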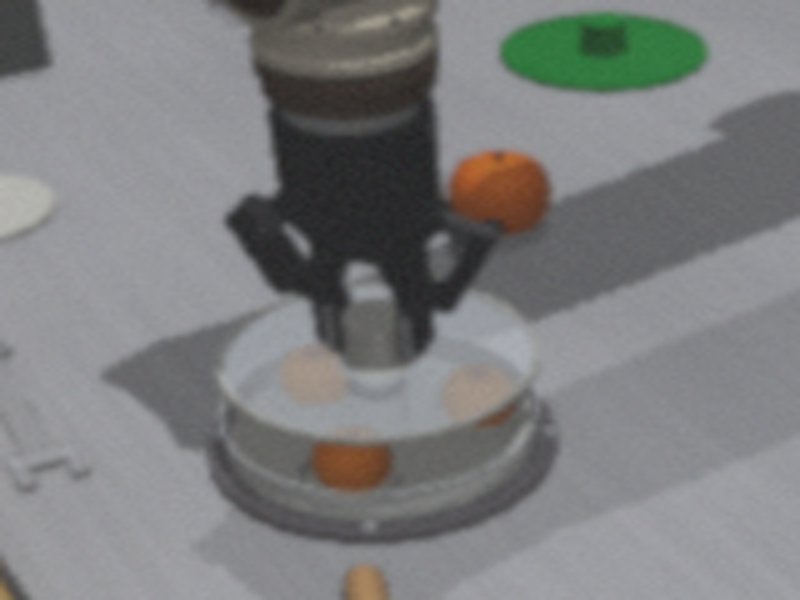

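The lid is level over the stud with no side force. Continue down gently.

>>> play_rows([
  [[0.1,0.06,0],0,2.5],
  [[0.3,0.06,0],0,2.5],
  [[0.5,0.06,0],0,2.5],
  [[0.5,0.06,0],0,2.5],
])

```text
time: 16.12
ee_pos: [0.5896, 0.0613, 0.0733]
tcp_rot: [-127.2, 89.9, 6.2]
wrist_force: [3.9, 1.0, -0.0]
opening: 0.0308
```

>>> play_rows([
  [[0.1,0,0],0,2.5],
  [[0.2,0,0],0,2.5],
  [[0.3,0,0],0,2.5],
  [[0.3,0,0],0,2.5],
])

```text
time: 16.45
ee_pos: [0.5896, 0.0612, 0.0706]
tcp_rot: [-134.3, 89.9, -0.9]
wrist_force: [6.2, 0.4, 1.7]
opening: 0.0309
```

The stud pushes the lid in +x with 6 N, so I'll shift 1.4 mm that way.

>>> play_rows([
  [[0,-0.05,-0.05],0,2.5],
  [[0,-0.1,-0.1],0,2.5],
  [[0,-0.1,-0.1],0,2.5],
  [[0,-0.1,-0.1],0,2.5],
])

```text
time: 16.78
ee_pos: [0.5904, 0.0612, 0.0703]
tcp_rot: [26.9, 90.0, 160.3]
wrist_force: [3.3, 0.7, 2.2]
opening: 0.031
```

>>> play_rows([
  [[0,-0.1,-0.1],0,2.5],
  [[0,-0.1,-0.1],0,2.5],
  [[0.1,-0.1,-0.1],0,2.5],
  [[0.2,-0.1,-0.1],0,2.5],
  [[0.2,-0.1,-0.1],0,2.5],
])

```text
time: 17.2
ee_pos: [0.5916, 0.0612, 0.0683]
tcp_rot: [32.7, 90.0, 166.1]
wrist_force: [0.6, 0.6, 3.9]
opening: 0.0308
```

>>> play_rows([
  [[0.1,0,0],0,2.5],
  [[0.2,0,0],0,2.5],
  [[0.3,0,0],0,2.5],
  [[0.4,0,0],0,2.5],
  [[0.4,0,0],0,2.5],
])

```text
time: 17.62
ee_pos: [0.5915, 0.0612, 0.064]
tcp_rot: [36.7, 90.0, 170.1]
wrist_force: [0.8, 1.6, 0.2]
opening: 0.0306
```

>>> play_rows([
  [[0.1,0,0],0,2.5],
  [[0.2,0,0],0,2.5],
  [[0.3,0,0],0,2.5],
  [[0.3,0,0],0,2.5],
])

```text
time: 17.95
ee_pos: [0.5916, 0.0611, 0.0615]
tcp_rot: [48.2, 90.0, -178.4]
wrist_force: [-2.7, 1.5, 7.5]
opening: 0.0309
```

Clicked: the force fell to 0.2 N and the soft ring now pushes back. Press on.

>>> play_rows([
  [[0.1,0,0],0,2.5],
  [[0.1,0,0],0,2.5],
  [[0.1,0,0],0,2.5],
  [[0.1,0,0],0,2.5],
])

```text
time: 18.28
ee_pos: [0.5916, 0.0612, 0.0611]
tcp_rot: [-89.8, 90.0, 43.7]
wrist_force: [-3.6, 1.3, 9.3]
opening: 0.0309
```

```bash
python3 - <<'E'
from h import *
ps,d=bot.camera('scene'); cv2.imwrite('pics/s13.png',cv2.resize(ps[130:280,210:370],None,fx=5,fy=4,interpolation=2))
o,A=state();print(o['time'],o['ee_pos'],o['opening'],A.round(3),o['wrist_force'],o['torque'])
E
```

```text
18.3333 [0.59163248 0.06118167 0.06112565] 0.031197692065791007 [[ 0.    -0.726 -0.687]
 [ 0.    -0.687  0.726]
 [-1.    -0.    -0.   ]] [-2.70036222  1.46094889  9.15907442] [0.20997756 0.77052078 0.00994796]
```

View pics/s13.png

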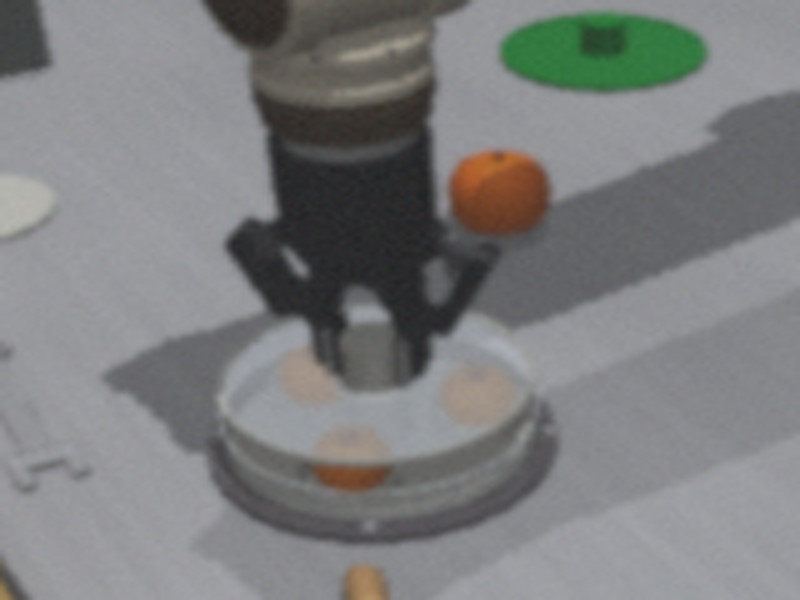

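>>> play_rows([
  [[0.1,0.04,0.04],0,2.5],
  [[0.2,0.04,0.04],0,2.5],
  [[0.2,0.04,0.04],0,2.5],
  [[0.2,0.04,0.04],0,2.5],
  [[0.2,0.04,0.04],0,2.5],
])

```text
time: 18.75
ee_pos: [0.5916, 0.0612, 0.0601]
tcp_rot: [-129.2, 89.9, 4.2]
wrist_force: [-3.0, 0.2, 14.4]
opening: 0.0309
```

>>> play_rows([
  [[0,0,0],0,2.5],
  [[0,0,0],0,2.5],
  [[0,0,0],0,2.5],
  [[0,0,0],0,2.5],
  [[0,0,0],0,2.5],
  [[0,0,0],0,2.5],
  [[0,0,0],0,2.5],
  [[0,0,0],0,2.5],
])

```text
time: 19.42
ee_pos: [0.5916, 0.0612, 0.0601]
tcp_rot: [-128.1, 89.9, 5.4]
wrist_force: [-3.8, 0.8, 14.2]
opening: 0.0305
```

```bash
python3 - <<'E'
from h import *
ps,d=bot.camera('scene'); cv2.imwrite('pics/s14.png',ps)
o,A=state();print(o['time'],o['ee_pos'],o['opening'],o['wrist_force'],o['tcp_rot'])
E
```

```text
19.4667 [0.59163327 0.06120649 0.06008188] 0.031197435747237736 [-3.20564524  0.52058075 13.92723054] [-128.1422314    89.89246544    5.28442236]
```

View pics/s14.png

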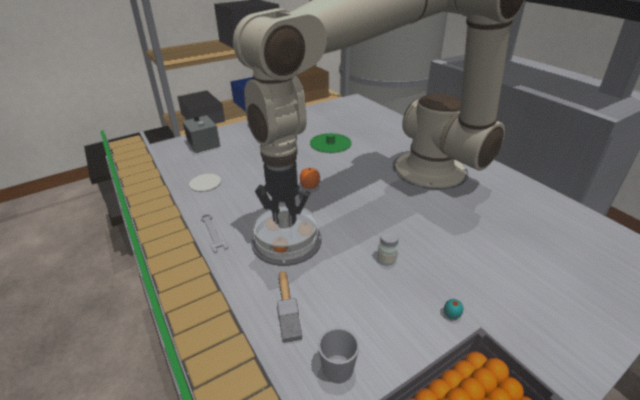

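The lid sits level on the tub at (285,233), with the fruits visible beneath it. The bystanders are where they started and the push is steady at 14 N, so I'm handing in.

```bash
python3 -c "
from workcell import bot
print(bot.job_done())"
```

```text
the job is handed in; nothing more can be done
None
```

I put both loose fruits in the empty pockets, set the hub lid on the stud and pressed it until it clicked. I handed the job in at about 19.5 s with the arm still holding the lid down; no verdict is reported.

- **Fruits:** A top picture taken before the lid went on showed one fruit in each pocket, each within about 2 mm of where I aimed it.
- **Click:** The push fell from about 4 N to 0.2 N at the catches, then rose as the soft ring pushed back.
- **Final hold:** The push was steady at about 14 N. The lid's underside was near 53 mm, inferred from the arm position at the grasp. That means the ring is squeezed about 2.8 mm and the grip point is near 77 mm, against limits of 1.6 mm and 80.5 mm.
- **Bystanders:** The last picture shows them where they started, with the green lid and turquoise fruit untouched.

**Disagreement:** The stud turned out about 2 mm further in +x than the cameras gave. The side force showed this on the way down, so I shifted the lid. A side force of about 3 N remained at the end.

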